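Load a slide rack past the sprung gate of a slide imager

ROBOT

A 6-joint arm with a two-finger parallel gripper is mounted at the origin on the work surface. World frame = base frame: x ahead of the robot, y to its left, z up, the work surface at z = 0. Lengths are in m, angles in degrees, forces in N, time in s.
With the tool pointing down it reaches from about 0.375 to 0.9 m from the base axis. Payload 3.1 kg.
Tool frame: the origin (TCP) lies on the centre line of the jaws, within the pads' length; the fingertips stand 14 mm ahead of it and the grasp point (between the pads) lies 5 mm behind it (bot.tips_ahead is the distance from the TCP to the fingertips, in m); z points along the fingers, y is the line along which they close (so a half turn about z gives the same grasp; the last joint's range is limited). The gripper opens to 87 mm and grips with 3 to 60 N. Pads are 19 mm wide; open, the fingers measure 117 mm over their backs; the gripper's body (75 mm by 190 mm) begins 51 mm behind the grasp point.
Start: joints at [64.601, 30.224, 82.088, -0, 67.689, -10.227], TCP at [0.164, 0.603, 0.237] pointing down, gripper open.
Joint ranges: [-176.69, 176.69], [-43.24, 126.21], [12.49, 139.97], [-82, 262], [0, 151.66], [-163.58, 163.58]. Speed limits (degrees/s): [159.86, 159.86, 180, 180, 180, 180].

INTERFACE

Orientations are given as a 3x3 rotation matrix whose columns are the frame's x, y, z axes.
In Python, from rig import bot gives the robot as it stands.
- The arm moves only by the tool play_rows, never from a script. Its argument "moves" is a list that holds one entry, the list of rows, each a list of 6 numbers: the shift along the tool's x, y, z in mm, then the turn, a rotation vector about the tool's x, y, z in rad. A call has 1 to 5 rows; each row shifts and turns the commanded pose from where the row before left it, along the tool's axes as they then stand; what a row does not reach is not made up. A row lasts 1/10 s, in which the tool goes at most 50 mm and 8.59 degrees, less where a joint would pass 70% of its speed; a pose out of reach is approached as far as the arm can. A call with a gripper value outside its range is refused whole. "fingers" is the opening, from -1 (shut) to 1 (fully open), set as the call begins (left out, the last holds). The fingers move at their own pace and stop on an object; the grip force is fixed at half the most. Time passes only in rows, so rows that do not move let the fingers close. It gives the time, the measured TCP pose, the force, the opening and the grip force at its end, in the units of the state.
- bot.read_state(): the state, without advancing time (a new reading comes with each control period).
- bot.capture(name): name is "scene" or "side" or "wrist"; returns a dict with "image" (384x512x3 uint8, blue, green, red), "fx", "fy", "cx", "cy" (pixels), "R" (3x3) and "t" (3): a world point X has camera coordinates R X + t. Camera axes: x right, y down, z forward; pixel columns grow to the right and rows downward; lengths in m; the calibration is good to about 2 mm. The wrist camera is an equidistant fisheye: a pixel r from the principal point sees the ray r / f radians off the axis. A picture is of the moment at which its call begins. There is no depth.
- bot.hand_in(): hands the job in; it is judged then, once.
Trained networks look in a picture, given as the dict that the camera call returned (one of the last four; its "shot" number tells which), for a name from the list of things; names that differ only in an ending like _2 or _b are one class to them, and where a whole thing is asked for, a point or a joint stands for the part that bears it (a point fixed in the world has none). Each returns a list of dicts, best first, with "confidence" (0 to 1); they miss things now and then, are a little off and sometimes report something else, mostly with a low value. They report only what shows in the picture. A call takes as long as a camera call. They do not tell look-alikes from the thing itself.
- bot.search_frame(picture, query): "centre" ([column, row] in pixels, amid what is visible of it).
- bot.silhouettes(picture, query): "pixels" (384x512 bool, what is visible of it) and "centre" ([column, row] in pixels, amid what is visible of it).
- bot.pinpoint(picture, query): "centre" ([column, row] in pixels: a listed point, or the origin of a listed thing).
The state is a dict: "time_s": time; "joint_positions": joint angles; "qvel": joint speeds; "tau": joint torques, N m; "position": TCP position; "tcp_rot": TCP orientation; "force": force on the tool from outside, world axes, zero at the start; "moment": the same for the moment, N m; "opening": opening from 0.0 (shut) to 1.0 (fully open); "grasp_force": force on a finger pad.
Only numpy, scipy, OpenCV 4.12 (cv2) and the standard library are available. Lean on these libraries where they do the work, as an engineer would, in place of code of your own. Each camera call takes 0.05 s, during which the arm holds its last target. There are 200 camera calls.

TASK

Load the teal slide rack into the slide imager: with one fingertip press down the dark thumb flap beside the loading lane so that the orange gate sinks out of the way, and keep it held down while another fingertip pushes the rack along the lane, past the gate and fully home against the rubber end stop. Then let the flap up so that the gate stands shut behind the rack, and take the hand clear. Only push the rack, never lift or tip it, do not let the gate touch it at any time, and leave everything else where it stands.

Things in the scene. Friction and masses are not known exactly. Their poses are not given: they have to be found in the camera images.
- loader: white slide imager (housing 256 mm high, begins at y = 105 mm) with its loading lane, fixed. Origin on the bench below the gate; +y along the lane towards the imager, +x across, away from the thumb flap, z up. Lane deck 78 mm above the bench, from y = -215 mm, 54 mm wide between 4 mm walls 15 mm high. Beyond the +x wall a ledge at deck height holds small things up to 55 mm tall
- end_stop (a point): on the black rubber end stop that closes the lane: middle of its face, at deck height (loader x = 0, y = 96 mm). The stop is 58 mm wide and 30 mm high
- gate (a joint): angle of the rocking gate (flap and blade in one piece), rad: 0 = gate up, shut; grows as the flap is pressed. From 0.27 on the whole gate is below the deck (open); 0.42 = flap level; stop at 0.50. A spring returns it to 0 when let go. Pressed 50 mm from the hinge the flap takes about 5 N at first and 8 N when open
- gate_hinge (a point): on the hinge line of flap and gate, beside the gate blade: the line is parallel to the lane (along loader y), at loader x = -112 mm, 92 mm above the bench
- thumb_flap (a point): on the dark pressing flap with yellow ends beside the lane (robot's side), 235 mm along the lane (loader y -190 to +45 mm), 72 mm wide, hinged on its outer edge. Shut, it slopes up to its inner edge (loader x = -46 mm) by 0.42 rad; level (14 mm above the deck) at gate angle 0.42. The point: on its top face, mid-length, 52 mm from the hinge line, 20 mm from the inner edge
- gate_top (a point): on the orange gate blade, 44 mm wide across the lane, 4 mm thick, standing 24 mm above the deck when shut: the middle of its top edge (loader x = 0, y = 0 when shut)
- slide_rack: the teal (blue-green) rack to load, holding eight glass slides with blue ends: 82 mm long along the lane (its y), 50 mm wide (x), 30 mm high, about 0.14 kg, standing in the lane before the gate. Flat solid end plates. Origin: centre of its underside
- rack_home (a point): where the rack's origin is when the rack is fully home against the end stop (loader y = +55 mm, on the deck); the rack's rear end is then 14 mm beyond the gate. Axes as the loader's
- oil_bottle: amber dropper bottle, 24 mm across, 52 mm tall, standing on the loader's far ledge; origin: centre of its foot. Leave alone
- slide_mailer: flat blue slide box 30 x 80 x 18 mm lying on the loader's far ledge; origin: centre of its underside. Leave alone
- spare_rack: empty grey slide rack 50 x 82 x 30 mm on the bench, not the one to load; origin: centre of its underside. Leave alone
- staining_jar: square glass staining jar 52 x 52 mm, 94 mm tall with its lid, on the bench; origin: centre of its underside. Leave alone
- wash_bottle: white bottle with red cap, 60 mm across, 150 mm tall, on the bench; origin: centre of its foot. Leave alone
- forceps: steel forceps 120 mm long, 6 mm high, lying on the bench; origin: middle, underside. Leave alone
Mind the look-alikes: they are no part of the job. What is shaped like the slide_rack but pink or yellow is not meant.

How it is judged:
By the outcome, as a careful person would: the job done as asked, in the order asked, and still so for the second after the job is handed in, with the robot touching nothing.
It also fails if it takes over 51 s, if anything falls off the work surface, if the arm or the gripper's body presses on something with over 40 N, if the wrist force passes 120 N, or if a joint passes its speed limit or range.

## Working session

There is one attempt and no reset: what is moved stays moved. The work goes in short steps, Python scripts to look and compute and a tool call to move; the robot and the scene stay as the last step left them, time stands still between calls to the robot, and variables do not carry over. Pictures are saved under pics/ and viewed, at most 13 in all, crops included, and the job is handed in when it is done.

Besides the shell and the picture viewer there is one more tool, called in YAML: its name, and indented under it one key for each argument. play_rows: Moves the arm, as the interface text tells. Its arguments: {"type":"object","properties":{"moves":{"type":"array","items":{"type":"array","items":{"type":"array","items":{"type":"number"}}}},"fingers":{"type":"number"}},"required":["moves"]}

```bash
mkdir -p pics; cat > h.py <<'E'
import numpy as np, cv2
from scipy.optimize import least_squares
from rig import bot
def proj(c,X):
    p=np.asarray(c["R"])@X+np.asarray(c["t"]).ravel()
    return np.array([c["fx"]*p[0]/p[2]+c["cx"],c["fy"]*p[1]/p[2]+c["cy"]])
def ray(c,uv):
    R=np.asarray(c["R"]);t=np.asarray(c["t"]).ravel()
    d=R.T@np.array([(uv[0]-c["cx"])/c["fx"],(uv[1]-c["cy"])/c["fy"],1]);return -R.T@t,d
def atz(c,uv,z):
    o,d=ray(c,uv);return o+d*(z-o[2])/d[2]
E
python3 - <<'E'
from h import *
ims=[]
for n in ("scene","side"):
    c=bot.capture(n);cv2.imwrite(f"pics/{n}0.png",c["image"])
    print(n,(-np.asarray(c["R"]).T@np.asarray(c["t"]).ravel()).round(3))
    for q,z in (("end_stop",.078),("gate_hinge",.092),("thumb_flap",.113),("gate_top",.102),("slide_rack",.078),("rack_home",.078),("loader",0),("oil_bottle",.078),("slide_mailer",.078)):
        for r in bot.pinpoint(c,q)[:2]: print(q,np.round(r["centre"],1),round(r["confidence"],2),atz(c,r["centre"],z).round(4))
print(bot.read_state())
E
```

```text
scene [ 0.777 -0.509  0.742]
end_stop [321.4 134.7] 0.85 [0.5811 0.1151 0.078 ]
gate_hinge [269.4 142.1] 0.88 [0.4864 0.0189 0.092 ]
thumb_flap [271.1 163.5] 0.58 [ 0.5305 -0.0526  0.113 ]
gate_top [309.2 150.9] 0.93 [0.585  0.0317 0.102 ]
slide_rack [207.3 169.9] 0.92 [ 0.3963 -0.1166  0.078 ]
slide_rack [317.9 220.5] 0.66 [ 0.6777 -0.1147  0.078 ]
rack_home [317.4 142.3] 0.71 [0.5832 0.087  0.078 ]
rack_home [343.1 162. ] 0.67 [0.6622 0.0594 0.078 ]
loader [307.7 178.7] 0.79 [0.5917 0.0312 0.    ]
oil_bottle [342.2 163.7] 0.7 [0.6623 0.0536 0.078 ]
oil_bottle [224.1 322.8] 0.63 [ 0.6214 -0.389   0.078 ]
slide_mailer [320.9 220.9] 0.8 [ 0.6836 -0.1125  0.078 ]
side [0.144 0.053 0.745]
end_stop [138.2 203. ] 0.61 [0.5785 0.1235 0.078 ]
end_stop [289.6 112.8] 0.34 [ 0.6823 -0.2888  0.078 ]
gate_hinge [198.1 221.1] 0.56 [0.4803 0.0215 0.092 ]
gate_hinge [290.4 115.3] 0.3 [ 0.6629 -0.2797  0.092 ]
thumb_flap [222.8 181.1] 0.58 [ 0.5372 -0.0555  0.113 ]
gate_top [217.3 134.2] 0.69 [ 0.6693 -0.0923  0.102 ]
gate_top [175.2 177.6] 0.64 [0.5926 0.0329 0.102 ]
slide_rack [328.6 263.5] 0.91 [
[... 467 characters left out ...]
.76896905e+01, -1.02278486e+01]), 'qvel': array([ 8.47922663e-05,  2.81397499e-02,  8.29072876e-02,  1.03170143e-02,
        2.47100805e-02, -1.11552077e-02]), 'tau': array([-9.81312623e-04, -4.40019286e+01, -1.76989174e+01,  6.33673836e-02,
        5.03807631e-02,  2.48425941e-06]), 'position': array([0.163521  , 0.60320095, 0.23655915]), 'tcp_rot': array([[-9.65149912e-01,  2.61697625e-01, -9.69423645e-06],
       [ 2.61697625e-01,  9.65149912e-01,  3.00760693e-06],
       [ 1.01434751e-05,  3.65832903e-07, -1.00000000e+00]]), 'force': array([ 0.07948359, -0.3750626 ,  0.3354672 ]), 'moment': array([ 0.00608813,  0.01736366, -0.01991711]), 'grasp_force': 0.0, 'opening': 1.0013181673855007}
```

View pics/scene0.png

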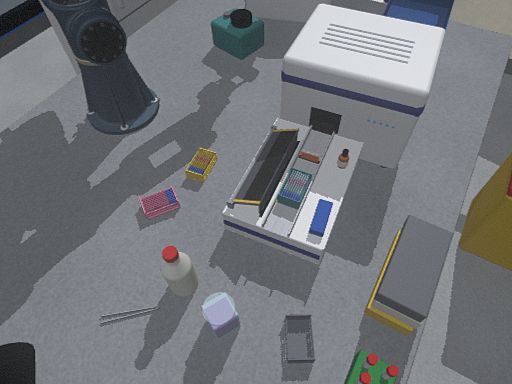

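View pics/side0.png

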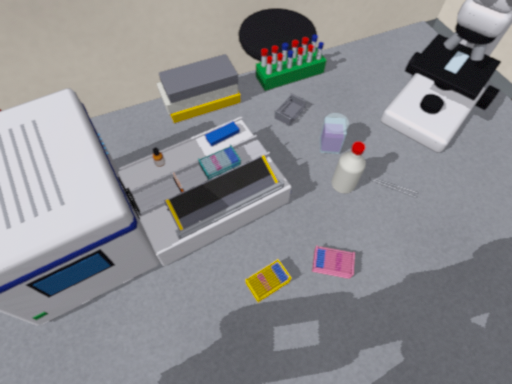

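The scene view shows the teal rack at (295,187) in the lane. The orange gate is at (309,157), the dark flap at (265,170) on the robot side, and the imager behind. The side view shows the rack at (220,162) and the gate at (177,183). The pink and yellow racks on the bench are decoys, and the spare rack is grey.

```bash
python3 - <<'E'
from h import *
P={"end_stop":(0,.096,.078),"gate_hinge":(-.112,0,.092),"thumb_flap":(-.112+.052*np.cos(.42),-.0725,.092+.052*np.sin(.42)),"gate_top":(0,0,.102),"rack_home":(0,.055,.078),"loader":(0,0,0)}
obs=[];segs=[]
for n in ("scene","side"):
    c=bot.capture(n)
    for q in P:
        for r in bot.pinpoint(c,q)[:3]: obs.append((n,c,q,r["centre"],r["confidence"]))
    hsv=cv2.cvtColor(c["image"],cv2.COLOR_BGR2HSV)
    for r in bot.silhouettes(c,"slide_rack")[:5]:
        m=r["pixels"];s=hsv[m]; teal=((s[:,0]>75)&(s[:,0]<100)&(s[:,1]>60)).mean()
        print(n,"seg",np.round(r["centre"],1),m.sum(),round(r["confidence"],2),round(teal,2)); 
        if teal>.3: segs.append((c,m))
def W(v,X): s,k=np.sin(v[2]),np.cos(v[2]);return np.array([k*X[0]-s*X[1]+v[0],s*X[0]+k*X[1]+v[1],X[2]])
v=np.array([.587,.032,0.]);
for _ in range(3):
    good=[o for o in obs if np.hypot(*(proj(o[1],W(v,P[o[2]]))-o[3]))<(40 if _==0 else 6)]
    v=least_squares(lambda u:np.concatenate([proj(o[1],W(u,P[o[2]]))-o[3] for o in good]),v,loss="soft_l1",x_scale=[.01,.01,.05]).x
print("loader",v,np.degrees(v[2]))
for o in good: print(o[0],o[2],(proj(o[1],W(v,P[o[2]]))-o[3]).round(1))
# rack: y along lane (x=0) by matching silhouette of box
def hull(c,y,hs=.03):
    pts=np.array([proj(c,W(v,(a,y+b,.078+d))) for a in(-.025,.025) for b in(-.041,.041) for d in(0,hs)]).astype(np.float32)
    m=np.zeros((384,512),np.uint8);cv2.fillConvexPoly(m,np.round(cv2.convexHull(pts)).astype(int),1);return m>0
for c,m in segs:
    ys=np.arange(-.18,-.03,.001);i=[(hull(c,y)&m).sum()/(hull(c,y)|m).sum() for y in ys];print("rack y",ys[np.argmax(i)],max(i))
np.save("v.npy",v)
for n in("scene","side"):
    c=bot.capture(n);im=cv2.resize(c["image"],None,fx=4,fy=4)
    pp=[W(v,p) for p in ((0,0,.102),(-.027,-.215,.093),(.027,-.215,.093),(-.027,.096,.093),(.027,.096,.093),(-.046,-.19,.121),(-.046,.045,.121),(-.112,-.19,.092),(-.112,.045,.092))]
    for p in pp: cv2.circle(im,tuple(int(4*a+2) for a in proj(c,p)),4,(0,0,255),-1)
    u=proj(c,W(v,(0,-.05,.1)))*4;x,y=int(u[0]),int(u[1])
    cv2.imwrite(f"pics/{n}1.png",im[max(0,y-290):y+290,max(0,x-380):x+380])
E
```

```text
scene seg [293.3 190.2] 884 0.77 0.36
scene seg [156.9 199.7] 813 0.76 0.0
scene seg [204.3 167.1] 694 0.57 0.0
side seg [334.1 259.8] 1101 0.72 0.0
side seg [292.  110.9] 575 0.7 0.0
side seg [266.  280.6] 1146 0.68 0.0
side seg [218.7 162.6] 884 0.67 0.28
loader [0.58797183 0.02703227 0.09808656] 5.6199458451797355
scene end_stop [-1.4 -2.2]
scene gate_hinge [-1.3 -0.4]
scene thumb_flap [ 0.7 -2.1]
scene gate_top [ 1.2 -0. ]
scene rack_home [0.6 2.8]
scene loader [0.2 2.1]
side end_stop [-1.1 -0.3]
side gate_hinge [4. 1.]
side thumb_flap [-0.3 -0.3]
side gate_top [0.6 0.2]
side rack_home [-1.9 -3.5]
side loader [2.8 0.9]
rack y -0.09999999999999992 0.8627838104639685
```

View pics/scene1.png

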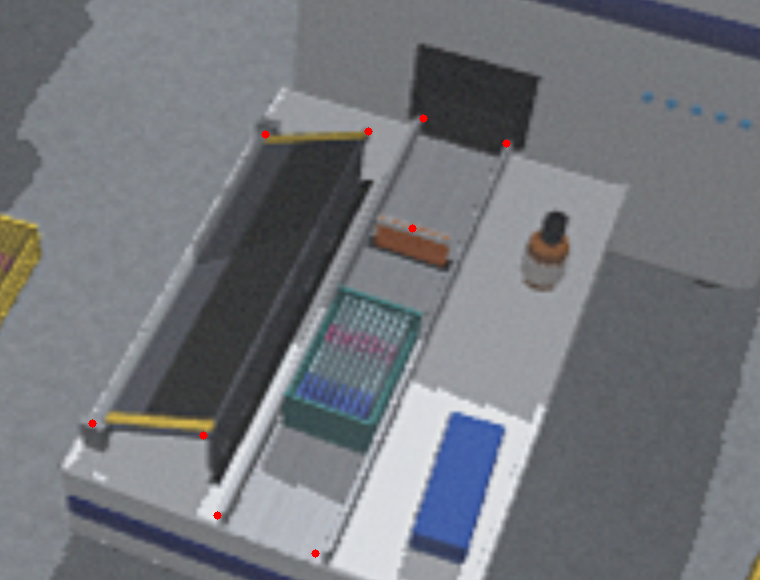

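View pics/side1.png

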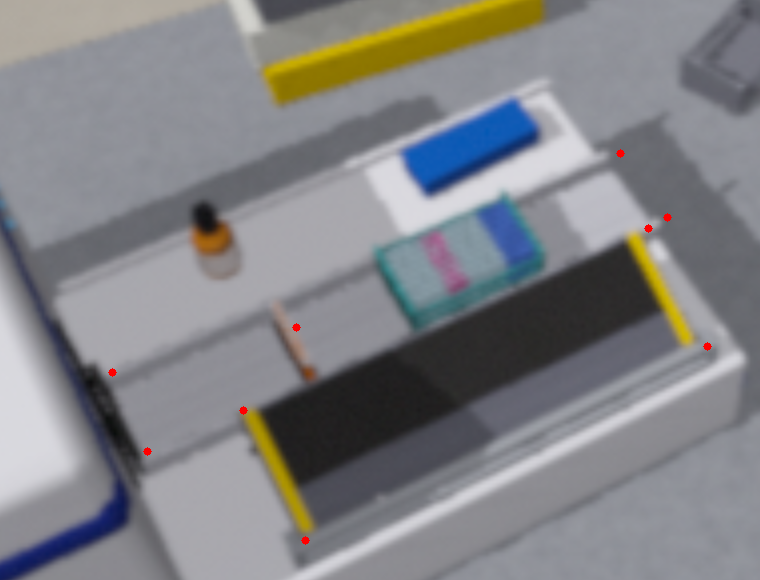

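The fitted outline lies within a few pixels of the lane, gate and flap in both views, so I'm moving. First I'll go up and over the housing.

play_rows:
  moves:
    - [[0,0,-35,0,0,0],[0,0,-40,0,0,0],[0,0,-40,0,0,0],[0,0,-40,0,0,0],[0,0,-25,0,0,0]]
  fingers: 0.195

```text
time_s: 2.4
position: [0.1638, 0.6039, 0.4205]
tcp_rot: [[-0.965, 0.262, 0.002], [0.262, 0.965, 0.005], [-0.001, 0.005, -1.0]]
force: [-0.6, 0.4, 0.4]
opening: 0.645
grasp_force: 0.0
```

play_rows:
  moves:
    - [[-25,-25,0,0,0,0],[-32,-33,0,0,0,0],[-32,-33,0,0,0,0],[-32,-33,0,0,0,0],[-32,-33,0,0,0,0]]

```text
time_s: 2.9
position: [0.2705, 0.41, 0.4167]
tcp_rot: [[-0.965, 0.261, 0.001], [0.261, 0.965, 0.0], [-0.001, 0.0, -1.0]]
force: [1.6, 0.9, 1.0]
opening: 0.596
grasp_force: 0.0
```

play_rows:
  moves:
    - [[-32,-33,0,0,0,0],[-32,-33,0,0,0,0],[-32,-33,0,0,0,0],[-32,-33,0,0,0,0],[-32,-33,0,0,0,0]]

```text
time_s: 3.4
position: [0.3818, 0.2088, 0.4169]
tcp_rot: [[-0.965, 0.262, 0.001], [0.262, 0.965, 0.0], [-0.001, 0.001, -1.0]]
force: [0.4, 0.7, 0.9]
opening: 0.597
grasp_force: 0.0
```

play_rows:
  moves:
    - [[-32,-33,0,0,0,0],[-32,-33,0,0,0,0],[-32,-33,0,0,0,0],[-32,-33,0,0,0,0],[-32,-33,0,0,0,0]]

```text
time_s: 3.9
position: [0.4931, 0.0076, 0.4168]
tcp_rot: [[-0.965, 0.262, 0.001], [0.262, 0.965, 0.0], [-0.001, 0.0, -1.0]]
force: [0.6, 0.8, 0.1]
opening: 0.602
grasp_force: 0.0
```

play_rows:
  moves:
    - [[-32,-33,0,0,0,0.12],[-32,-33,0,0,0,0.12],[0,0,0,0,0,0.12],[0,0,0,0,0,0.12],[0,0,0,0,0,0.12]]

```text
time_s: 4.4
position: [0.5321, -0.0742, 0.4163]
tcp_rot: [[-0.644, 0.765, -0.001], [0.765, 0.644, 0.0], [0.001, -0.0, -1.0]]
force: [0.1, -0.8, 0.3]
opening: 0.599
grasp_force: 0.0
```

play_rows:
  moves:
    - [[0,0,0,0,0,0.12],[0,0,0,0,0,0.12],[0,0,0,0,0,0.12],[0,0,0,0,0,0.12],[0,0,0,0,0,0.128]]

```text
time_s: 4.9
position: [0.532, -0.0734, 0.4166]
tcp_rot: [[-0.093, 0.996, -0.0], [0.996, 0.093, -0.0], [0.0, -0.0, -1.0]]
force: [-0.0, 0.4, 0.4]
opening: 0.598
grasp_force: 0.0
```

```bash
cat >> h.py <<'E'
def loc(v):
    s=bot.read_state();k,n=np.cos(v[2]),np.sin(v[2]);d=s["position"][:2]-v[:2];R=s["tcp_rot"]
    print("t",round(s["time_s"],2),"loader xy mm",np.round([1e3*(k*d[0]+n*d[1]),1e3*(-n*d[0]+k*d[1])],1),"tips z",round(1e3*(s["position"][2]-bot.tips_ahead),1),"yaw err deg",round(np.degrees(np.arctan2(R[1,1],R[0,1])-v[2]),2),"open",s["opening"],"F",s["force"].round(2),"tilt",R[2].round(3))
E
python3 - <<'E'
from h import *
v=np.load("v.npy");loc(v)
L={"end_stop":(0,.096,.078),"gate_hinge":(-.112,0,.092),"thumb_flap":(-.112+.052*np.cos(.42),-.0725,.092+.052*np.sin(.42)),"gate_top":(0,0,.102),"rack_home":(0,.055,.078),"slide_rack":(0,-.1,.078)}
c=bot.capture("wrist");R=np.asarray(c["R"]);t=np.asarray(c["t"]).ravel()
for q,P in L.items():
    for r in bot.pinpoint(c,q)[:2]:
        a=(np.array(r["centre"])-[c["cx"],c["cy"]])/[c["fx"],c["fy"]];th=np.hypot(*a)
        d=R.T@np.array([*(a/th*np.sin(th)),np.cos(th)]);o=-R.T@t;X=o+d*(P[2]-o[2])/d[2]
        k,n=np.cos(v[2]),np.sin(v[2]);e=X[:2]-v[:2];print(q,round(r["confidence"],2),np.round(1e3*np.array([k*e[0]+n*e[1]-P[0],-n*e[0]+k*e[1]-P[1]]),1),X.round(4))
cv2.imwrite("pics/w1.png",cv2.resize(c["image"],(768,576)))
E
```

```text
t 4.9 loader xy mm [-65.6 -94.5] tips z 402.6 yaw err deg -0.3 open 0.5979036280739922 F [-0.05  0.4   0.35] tilt [ 0. -0. -1.]
end_stop 0.57 [-6.1  4.2] [0.5721 0.1262 0.078 ]
end_stop 0.57 [  76.  -239.5] [ 0.6777 -0.1084  0.078 ]
gate_hinge 0.58 [3.1 5.7] [0.4791 0.022  0.092 ]
thumb_flap 0.75 [1.8 5.1] [ 0.5322 -0.0462  0.1132]
thumb_flap 0.27 [124.2  84.9] [0.6461 0.0453 0.1132]
gate_top 0.94 [ 0.7 -1.3] [0.5888 0.0258 0.102 ]
gate_top 0.62 [ -0.1 -92.5] [ 0.597 -0.065  0.102]
rack_home 0.9 [-0.6  4.2] [0.5815 0.0859 0.078 ]
slide_rack 0.79 [-264.   -84.8] [ 0.3434 -0.1827  0.078 ]
slide_rack 0.78 [-236.2   36.2] [ 0.3592 -0.0595  0.078 ]
```

View pics/w1.png

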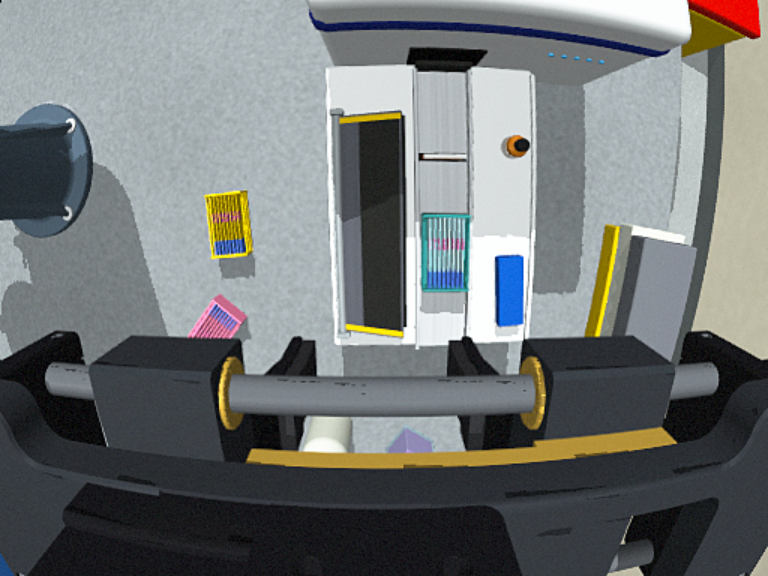

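The wrist view shows the lane almost vertical. The gate is at (443,156), the rack's front and rear edges are at rows 214 and 291, the walls are at columns 416 and 469, and the flap spans columns 345-404.

```bash
python3 - <<'E'
from h import *
v=np.load("v.npy");c=bot.capture("wrist");R=np.asarray(c["R"]);t=np.asarray(c["t"]).ravel()
def f(p,z):
    a=(np.array(p)/1.5-[c["cx"],c["cy"]])/[c["fx"],c["fy"]];th=np.hypot(*a)
    d=R.T@np.array([*(a/th*np.sin(th)),np.cos(th)]);o=-R.T@t;X=o+d*(z-o[2])/d[2]
    k,n=np.cos(v[2]),np.sin(v[2]);e=X[:2]-v[:2];return np.round(1e3*np.array([k*e[0]+n*e[1],-n*e[0]+k*e[1]]),1)
for n,p,z in (("rack rear top",(445,291),.108),("rack front top",(446,214),.108),("gate top",(443,157),.102),("wallL far",(416,75),.093),("wallL near",(417,343),.093),("wallR far",(467,75),.093),("wallR near",(469,343),.093),("flap in far",(402,113),.121),("flap in near",(403,333),.121),("hinge far",(338,116),.092),("hinge near",(345,330),.092)): print(n,f(p,z))
E
```

```text
rack rear top [   2.9 -138.7]
rack front top [  1.5 -57. ]
gate top [-1.6  2. ]
wallL far [-28.9  90.8]
wallL near [ -24.3 -203.3]
wallR far [25.3 93.3]
wallR near [  35.7 -203.8]
flap in far [-44.9  44.4]
flap in near [ -41.8 -181.2]
hinge far [-110.3   45.9]
hinge near [-105.5 -188.1]
```

```bash
python3 - <<'E'
from h import *
v=np.load("v.npy");k,n=np.cos(v[2]),np.sin(v[2])
v=v+np.array([k*.0005-n*.0015,n*.0005+k*.0015,.0165]);np.save("v.npy",v);loc(v)
E
```

```text
t 5.3 loader xy mm [-67.5 -94.9] tips z 402.5 yaw err deg -0.89 open 0.596976428638241 F [ 0.32  0.98 -0.06] tilt [-0. -0. -1.]
```

play_rows:
  moves:
    - [[0,0,0,0,0,-0.0155],[-35,17,0,0,0,0],[-33,17.5,0,0,0,0],[0,0,40,0,0,0],[0,0,45,0,0,0]]

```text
time_s: 5.8
position: [0.576, -0.1389, 0.3322]
tcp_rot: [[-0.113, 0.994, 0.005], [0.994, 0.113, -0.002], [-0.003, 0.005, -1.0]]
force: [0.5, 0.1, -0.4]
opening: 0.598
grasp_force: 0.0
```

play_rows:
  moves:
    - [[0,0,45,0,0,0],[0,0,45,0,0,0],[0,0,45,0,0,0],[0,0,25,0,0,0],[0,0,10,0,0,0]]

```text
time_s: 6.3
position: [0.5723, -0.1364, 0.1584]
tcp_rot: [[-0.114, 0.993, -0.006], [0.993, 0.114, 0.002], [0.003, -0.005, -1.0]]
force: [-0.8, 0.5, 0.4]
opening: 0.598
grasp_force: 0.0
```

```bash
python3 - <<'E'
from h import *
v=np.load("v.npy");loc(v);loc(v)
c=bot.capture("wrist");cv2.imwrite("pics/w2.png",cv2.resize(c["image"],(768,576)))
E
```

```text
t 6.3 loader xy mm [ -34.8 -162. ] tips z 144.4 yaw err deg -0.01 open 0.5982834294820097 F [-0.85  0.46  0.41] tilt [ 0.003 -0.005 -1.   ]
t 6.3 loader xy mm [ -34.8 -162. ] tips z 144.4 yaw err deg -0.01 open 0.5982834294820097 F [-0.85  0.46  0.41] tilt [ 0.003 -0.005 -1.   ]
```

View pics/w2.png

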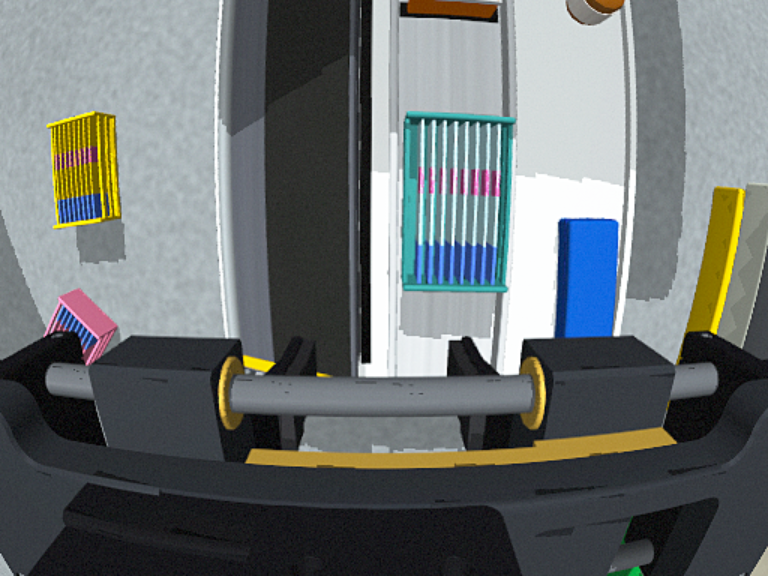

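The left finger is over the flap, near (300,345). The right finger is over the lane, near (465,345), behind the rack whose rear edge is at row 290. I'm lowering onto the flap.

play_rows:
  moves:
    - [[3,2,15,0,0,0],[0,0,12,0,0,0],[0,0,3,0,0,0],[0,0,3,0,0,0],[0,0,0,0,0,0]]

```text
time_s: 6.85
position: [0.5764, -0.134, 0.1297]
tcp_rot: [[-0.113, 0.994, 0.002], [0.994, 0.113, -0.0], [-0.001, 0.002, -1.0]]
force: [0.1, 1.2, 4.5]
opening: 0.597
grasp_force: 1.9
```

play_rows:
  moves:
    - [[0,0,3,0,0,0],[0,0,3,0,0,0],[0,0,2,0,0,0],[0,0,0,0,0,0],[0,0,0,0,0,0]]

```text
time_s: 7.35
position: [0.5777, -0.1343, 0.1223]
tcp_rot: [[-0.113, 0.994, 0.005], [0.994, 0.113, -0.001], [-0.002, 0.005, -1.0]]
force: [2.4, 1.0, 5.3]
opening: 0.6
grasp_force: 2.4
```

```bash
python3 - <<'E'
from h import *
v=np.load("v.npy");loc(v)
E
```

```text
t 7.35 loader xy mm [ -29.2 -160.6] tips z 108.3 yaw err deg -0.08 open 0.5999579291812628 F [2.43 1.04 5.31] tilt [-0.002  0.005 -1.   ]
```

play_rows:
  moves:
    - [[0,-1,3,0,0,0],[0,-1,3,0,0,0],[0,0,3,0,0,0],[0,0,3,0,0,0],[0,0,0,0,0,0]]

```text
time_s: 7.85
position: [0.5775, -0.1351, 0.1109]
tcp_rot: [[-0.113, 0.994, 0.009], [0.994, 0.113, -0.003], [-0.004, 0.009, -1.0]]
force: [3.5, 1.4, 7.4]
opening: 0.595
grasp_force: 3.1
```

```bash
python3 - <<'E'
from h import *
v=np.load("v.npy");loc(v)
c=bot.capture("wrist");cv2.imwrite("pics/w3.png",cv2.resize(c["image"],(768,576)))
c=bot.capture("side");a=cv2.resize(c["image"][100:250,110:310],(800,600),interpolation=cv2.INTER_CUBIC);cv2.imwrite("pics/s3.png",a)
E
```

```text
t 7.85 loader xy mm [ -29.5 -161.3] tips z 96.9 yaw err deg -0.09 open 0.595082470963479 F [3.5  1.42 7.36] tilt [-0.004  0.009 -1.   ]
```

View pics/w3.png

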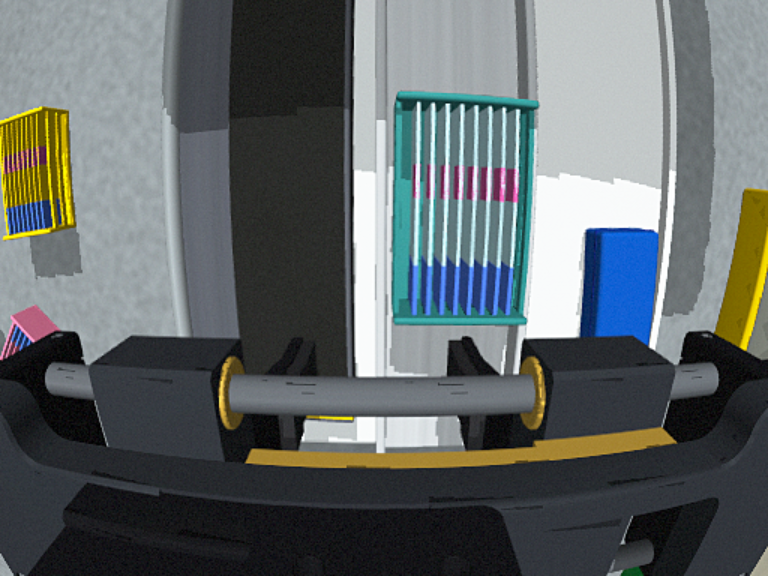

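View pics/s3.png

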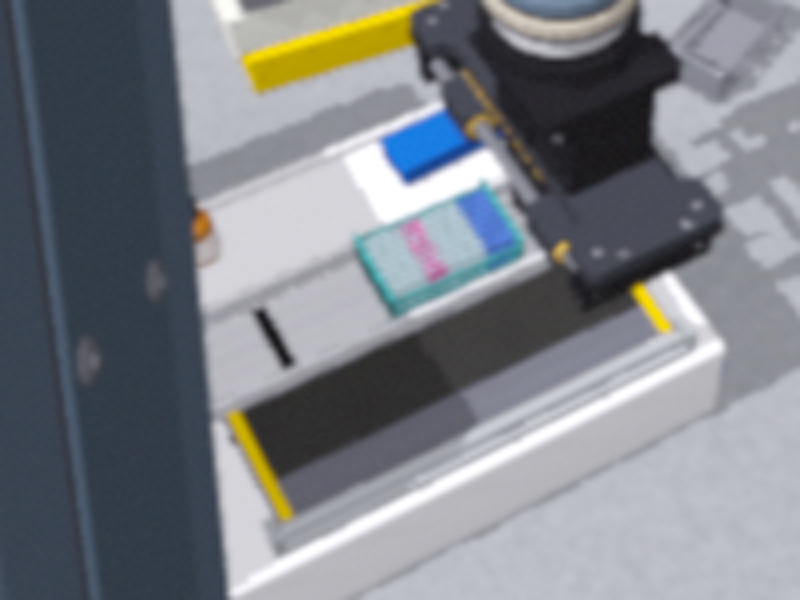

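The side view shows the gate gone below the deck, leaving a dark slot at (272,337). The wrist view shows the lane finger behind the rack. I'll press 2 mm deeper and start pushing.

play_rows:
  moves:
    - [[0,-1,2,0,0,0],[3,0,0,0,0,0],[3,0,0,0,0,0],[3,0,0,0,0,0],[3,0,0,0,0,0]]

```text
time_s: 8.45
position: [0.5745, -0.1255, 0.1092]
tcp_rot: [[-0.115, 0.993, 0.008], [0.993, 0.115, -0.007], [-0.008, 0.007, -1.0]]
force: [1.0, -4.8, 7.6]
opening: 0.596
grasp_force: 3.7
```

play_rows:
  moves:
    - [[3,0,0,0,0,0],[4,0,0,0,0,0],[5,0,0,0,0,0],[5,0,0,0,0,0],[5,0,0,0,0,0]]

```text
time_s: 8.95
position: [0.572, -0.1035, 0.1092]
tcp_rot: [[-0.115, 0.993, 0.008], [0.993, 0.115, -0.007], [-0.007, 0.007, -1.0]]
force: [0.7, -5.3, 6.8]
opening: 0.597
grasp_force: 3.8
```

```bash
python3 - <<'E'
from h import *
v=np.load("v.npy");loc(v)
E
```

```text
t 8.95 loader xy mm [ -31.3 -129.4] tips z 95.2 yaw err deg 0.04 open 0.59706493107007 F [ 0.73 -5.33  6.82] tilt [-0.007  0.007 -1.   ]
```

play_rows:
  moves:
    - [[6,0,1,0,0,0],[6,0,0,0,0,0],[6,0,0,0,0,0],[6,0,0,0,0,0],[6,0,0,0,0,0]]

```text
time_s: 9.45
position: [0.5688, -0.0736, 0.1082]
tcp_rot: [[-0.115, 0.993, 0.008], [0.993, 0.115, -0.006], [-0.007, 0.007, -1.0]]
force: [0.1, -5.7, 8.0]
opening: 0.597
grasp_force: 4.0
```

```bash
python3 - <<'E'
from h import *
v=np.load("v.npy");loc(v)
c=bot.capture("wrist");cv2.imwrite("pics/w4.png",cv2.resize(c["image"],(768,576)))
E
```

```text
t 9.45 loader xy mm [-31.1 -99.2] tips z 94.2 yaw err deg 0.04 open 0.5969013770628566 F [ 0.08 -5.72  7.99] tilt [-0.007  0.007 -1.   ]
```

View pics/w4.png

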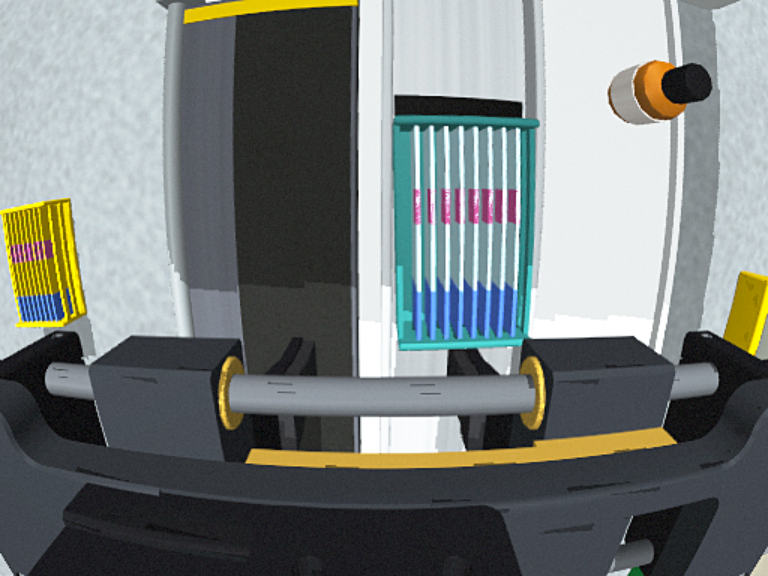

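The rack (395-538 × 117-350) is straight in the lane. Its front is reaching the open gate slot at row 105, and I'll keep pushing.

play_rows:
  moves:
    - [[7,0,0,0,0,0],[8,0,0,0,0,0],[8,0,0,0,0,0],[8,0,0,0,0,0],[8,0,0,0,0,0]]

```text
time_s: 10.0
position: [0.5644, -0.0345, 0.1081]
tcp_rot: [[-0.115, 0.993, 0.008], [0.993, 0.115, -0.006], [-0.006, 0.007, -1.0]]
force: [1.2, -5.5, 8.5]
opening: 0.6
grasp_force: 4.0
```

play_rows:
  moves:
    - [[8,0,0,0,0,0],[8,0,0,0,0,0],[8,0,0,0,0,0],[8,0,0,0,0,0],[7,0,0,0,0,0]]

```text
time_s: 10.5
position: [0.5599, 0.0046, 0.108]
tcp_rot: [[-0.115, 0.993, 0.008], [0.993, 0.115, -0.005], [-0.006, 0.007, -1.0]]
force: [1.9, -5.0, 8.3]
opening: 0.597
grasp_force: 4.1
```

play_rows:
  moves:
    - [[5,0,0,0,0,0],[4,0,0,0,0,0],[3,0,0,0,0,0],[2,0,0,0,0,0],[1,0,0,0,0,0]]

```text
time_s: 11.0
position: [0.5581, 0.0194, 0.108]
tcp_rot: [[-0.115, 0.993, 0.007], [0.993, 0.115, -0.005], [-0.005, 0.007, -1.0]]
force: [0.2, -5.8, 7.7]
opening: 0.599
grasp_force: 4.1
```

```bash
python3 - <<'E'
from h import *
v=np.load("v.npy");loc(v)
E
```

```text
t 11.0 loader xy mm [-31.1  -5.6] tips z 94.0 yaw err deg 0.07 open 0.5993015091993853 F [ 0.23 -5.83  7.73] tilt [-0.005  0.007 -1.   ]
```

play_rows:
  moves:
    - [[2,0,0,0,0,0],[2,0,0,0,0,0],[2,0,0,0,0,0],[1,0,0,0,0,0],[1,0,0,0,0,0]]

```text
time_s: 11.5
position: [0.5572, 0.0273, 0.1079]
tcp_rot: [[-0.115, 0.993, 0.007], [0.993, 0.115, -0.005], [-0.005, 0.007, -1.0]]
force: [1.0, -5.7, 7.2]
opening: 0.598
grasp_force: 4.1
```

play_rows:
  moves:
    - [[0.5,0,0,0,0,0],[0.5,0,0,0,0,0],[0.5,0,0,0,0,0],[0.5,0,0,0,0,0]]

```text
time_s: 11.9
position: [0.5571, 0.0285, 0.108]
tcp_rot: [[-0.116, 0.993, 0.008], [0.993, 0.116, -0.006], [-0.007, 0.007, -1.0]]
force: [0.2, -9.7, 7.7]
opening: 0.597
grasp_force: 5.5
```

play_rows:
  moves:
    - [[0.5,0,0,0,0,0],[0.5,0,0,0,0,0],[0.5,0,0,0,0,0],[0,0,0,0,0,0]]

```text
time_s: 12.3
position: [0.5571, 0.0286, 0.108]
tcp_rot: [[-0.116, 0.993, 0.008], [0.993, 0.116, -0.008], [-0.009, 0.007, -1.0]]
force: [-0.1, -12.1, 7.3]
opening: 0.599
grasp_force: 7.3
```

```bash
python3 - <<'E'
from h import *
v=np.load("v.npy");loc(v)
c=bot.capture("wrist");cv2.imwrite("pics/w5.png",cv2.resize(c["image"],(768,576)))
E
```

```text
t 12.3 loader xy mm [-31.    3.6] tips z 94.0 yaw err deg 0.09 open 0.5988642493966486 F [ -0.1  -12.08   7.29] tilt [-0.009  0.007 -1.   ]
```

View pics/w5.png

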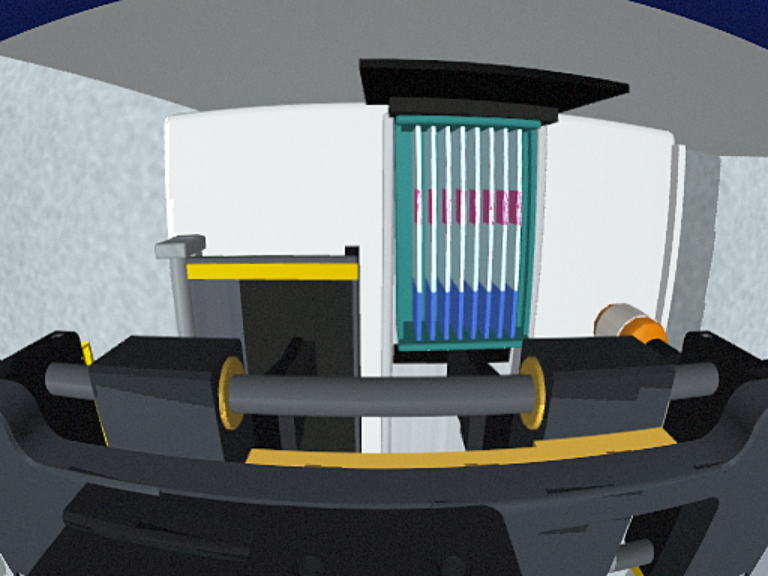

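The rack is flush against the black stop (row 118), its rear is past the slot (row 355), and the push force climbs without motion, so it is home. I'll back off with the flap still held, then let it up gently.

play_rows:
  moves:
    - [[-3,0,0,0,0,0],[-6,0,0,0,0,0],[-10,0,0,0,0,0],[-12,0,0,0,0,0],[-12,0,0,0,0,0]]

```text
time_s: 12.85
position: [0.5588, -0.0086, 0.1071]
tcp_rot: [[-0.112, 0.994, 0.001], [0.994, 0.112, 0.002], [0.002, 0.001, -1.0]]
force: [-0.6, 4.6, 8.3]
opening: 0.598
grasp_force: 3.8
```

play_rows:
  moves:
    - [[-10,0,0,0,0,0],[0,0,0,0,0,0],[0,0,-3,0,0,0],[0,0,-3,0,0,0],[0,0,-3,0,0,0]]

```text
time_s: 13.35
position: [0.5595, -0.0201, 0.1158]
tcp_rot: [[-0.114, 0.993, -0.0], [0.993, 0.114, -0.001], [-0.001, -0.0, -1.0]]
force: [-1.9, -1.6, 4.6]
opening: 0.601
grasp_force: 2.4
```

play_rows:
  moves:
    - [[0,0,-3,0,0,0],[0,0,-3,0,0,0],[0,0,-3,0,0,0],[0,0,-3,0,0,0],[0,0,-4,0,0,0]]

```text
time_s: 13.85
position: [0.5596, -0.0191, 0.1304]
tcp_rot: [[-0.113, 0.994, -0.0], [0.994, 0.113, 0.001], [0.001, -0.0, -1.0]]
force: [-1.0, -0.2, -0.9]
opening: 0.595
grasp_force: 0.0
```

play_rows:
  moves:
    - [[0,0,-6,0,0,0],[0,0,-15,0,0,0],[0,0,-30,0,0,0],[0,0,-40,0,0,0],[0,0,-40,0,0,0]]

```text
time_s: 14.35
position: [0.5606, -0.0192, 0.2631]
tcp_rot: [[-0.113, 0.994, 0.002], [0.994, 0.113, 0.0], [0.0, 0.002, -1.0]]
force: [1.1, -0.4, 0.8]
opening: 0.594
grasp_force: 0.0
```

play_rows:
  moves:
    - [[-30,0,-40,0,0,0],[-30,0,-30,0,0,0],[-20,0,-10,0,0,0],[0,0,0,0,0,0],[0,0,0,0,0,0]]

```text
time_s: 14.85
position: [0.5688, -0.0985, 0.3413]
tcp_rot: [[-0.112, 0.994, 0.001], [0.994, 0.112, 0.001], [0.001, 0.001, -1.0]]
force: [0.4, 0.5, -0.6]
opening: 0.597
grasp_force: 0.0
```

```bash
python3 - <<'E'
from h import *
v=np.load("v.npy");loc(v)
c=bot.capture("wrist");cv2.imwrite("pics/w6.png",cv2.resize(c["image"],(768,576)))
E
```

```text
t 14.85 loader xy mm [ -33.9 -124.1] tips z 327.3 yaw err deg -0.11 open 0.5967947460713044 F [ 0.43  0.5  -0.59] tilt [ 0.001  0.001 -1.   ]
```

View pics/w6.png

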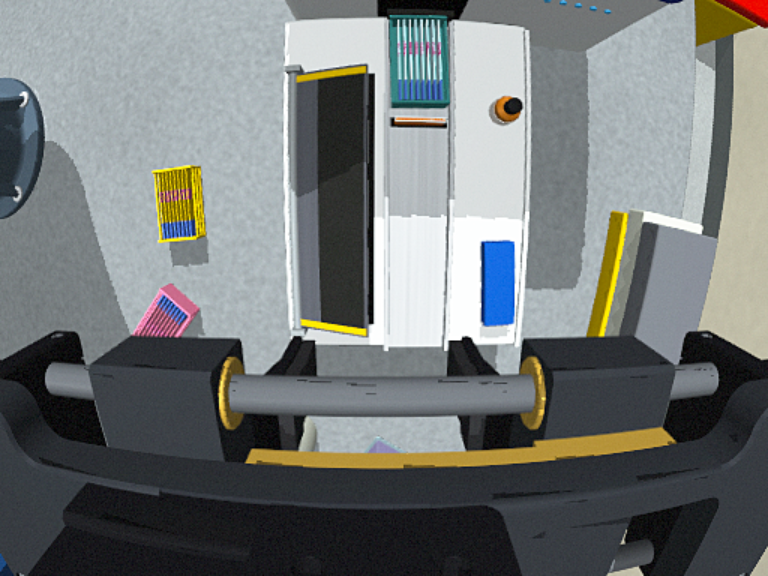

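The rack is home at (418,60), the orange gate stands shut behind it at (418,121) with a gap, the flap is up, and the bottle and mailer haven't moved. The hand is clear, so I'm handing in.

```bash
python3 -c "
from rig import bot
print(bot.hand_in())"
```

```text
the job is handed in; nothing more can be done
None
```

The teal rack is fully home against the end stop, the gate is shut behind it, the hand is clear, and the job was handed in at about 15 s; the hand-in returned no verdict.

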